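# Ticket and file a carton in the third gap of the counter rack

### The arm

A 7-joint arm with a two-finger parallel gripper is mounted at the origin on the work surface; the furniture and walls round the work are solid. World frame = base frame: x ahead of the robot, y to its left, z up, the work surface at z = 0. Lengths are in m, angles in degrees, forces in N, time in s.
With the tool pointing down it reaches from about 0.425 to 0.875 m from the base axis. Payload 4.7 kg.
Tool frame: the origin (TCP) lies at the very end of the fingers, on their centre line; the grasp point (between the pads) lies 19 mm behind it; z points along the fingers, y is the line along which they close (so a half turn about z gives the same grasp; the last joint's range is limited). The gripper opens to 87 mm and grips with 3 to 60 N. Pads are 19 mm wide; open, the fingers measure 117 mm over their backs; the gripper's body (75 mm by 190 mm) begins 51 mm behind the grasp point.
Start: joints at [-65.77, 18.392, -4.016, 83.108, 1.295, 78.541, -3.26], TCP at [0.258, 0.596, 0.223] pointing down, gripper open.
Joint ranges: [-163.93, 163.93], [-17.29, 119.83], [-79.2, 71.16], [3.27, 140.29], [-89.18, 269.18], [5.43, 117.66], [-154.24, 154.24]. Speed limits (degrees/s): [147.25, 147.25, 180, 180, 180, 180, 180].

### API

Orientations are given as [roll, pitch, yaw] about the fixed x, y, z axes, in that order (R = Rz(yaw) Ry(pitch) Rx(roll)).
In Python, from cell import get_obs, eyes, env gives the robot as it stands.
- The arm moves only by the tool servo_tool, never from a script. Its argument "series" is a list that holds one entry, the list of rows, each a list of 7 numbers: the shift along the tool's x, y, z in units of 300 mm (1.0 is 300 mm), then the turn, a rotation vector about the tool's x, y, z in units of pi rad (1.0 is pi rad), then the opening, from 0 (shut) to 1 (fully open). In form: [[[tx, ty, tz, wx, wy, wz, gripper], ...]]. A call has 1 to 12 rows; each row is the pose to reach, as a shift and turn from the pose commanded when the call began, along the tool's axes at that moment, turning the shorter way round; what a row does not reach only later rows make up. A row lasts 1/12 s, in which the tool goes at most 41.7 mm and 7.16 degrees, less where a joint would pass 70% of its speed; a pose out of reach is approached as far as the arm can. A call with a number of a shift or a turn outside -1 to 1 is refused whole. A call with a gripper value outside its range is refused whole. The fingers move at their own pace and stop on an object; "grip_force" is the grip in N (left out, the last holds). Time passes only in rows, so rows that repeat a pose let the fingers close. It gives the time, the measured TCP pose, the force, the opening and the grip force at its end, in the units of the state.
- get_obs(): the state, without advancing time (a new reading comes with each control period).
- eyes.read_camera(name): name is "side" or "top"; returns a dict with "frame" (420x560x3 uint8, red, green, blue), "depth" (420x560 float32, m along the optical axis (not along the pixel's ray), 0 where there is no reading), "fx", "fy", "cx", "cy" (pixels), "origin" and "rotation" of the camera in the world. Camera axes: x right, y down, z forward; pixel columns grow to the right and rows downward; lengths in m; the calibration is good to about 2 mm. A picture is of the moment at which its call begins.
- env.sign_off(): hands the job in; it is judged then, once.
The state is a dict: "time_s": time; "qpos": joint angles; "joint_velocities": joint speeds; "effort": joint torques, N m; "tool_pos": TCP position; "tool_rot": TCP orientation; "force": force on the tool from outside, world axes, zero at the start; "wrist_torque": the same for the moment, N m; "grip_width": finger opening in m; "grasp_force": force on a finger pad.
Only numpy, scipy, OpenCV 4.12 (cv2) and the standard library are available. Lean on these libraries where they do the work, as an engineer would, in place of code of your own. Each camera call takes 0.05 s, during which the arm holds its last target. There are 200 camera calls.

### The job

Give the carton that stands in front of the wooden divider rack its place: with a fingertip, push the price-ticket holder along the rack's rail until it is centred over the third gap from the left as the robot sees it (count every gap, filled or empty), then push the carton along the table into that same gap until it is fully home against the back board. Only push, never lift or tip the carton, and leave the two cartons already filed and the roll of tape where they are.

Things in the scene. Friction and masses are not known exactly. Their poses are not given: they have to be found in the camera images.
- rack: wooden divider rack, fixed on the table, open towards the robot. Origin on the table; +x into the gaps (away from the robot), +y left seen from the robot. Back board y -141 to 141 mm, 50 high, front face x = +35, back +49. Seven dividers 6 mm thick, 40 high, from the board to rounded noses at x = -10; y = 138, 92, 46, 0, -46, -92, -138. Between them six floorless gaps, 40 mm wide
- gap1 (a point): point on the table in the first (leftmost) gap where the middle of a carton fully home would lie: x = +3, y = +115 mm in the rack's frame; each next gap is 46 mm further right. The rack's axes
- gap3 (a point): point on the table in the third gap from the left where the middle of a carton pushed fully home lies: x = +3, y = +23 mm in the rack's frame; the rack's axes
- rail_mid (a point): middle of the aluminium rail's top: the rail, 12 mm deep, runs along the rack's y on the back board's top edge, at x = +42 mm in the rack's frame, its top 58.5 mm above the table
- ticket (a joint): slide of the price-ticket holder along the rail, in m: 0 = centred over gap 1 (left end), growing to the right, towards the rack's -y; 0.046 = centred over gap 2, 0.092 over gap 3, 0.138 over gap 4; stops at -0.006 and 0.236. It slides with about 1.2 N of friction and stays where it is left
- ticket_block (a point): middle of the ticket holder's dark wooden block, which rides on the rail: 32 mm along the rail, 22 mm deep, underside 59 mm and top 85 mm above the table; this point is 72 mm above it. A blank white card 28 mm wide stands in its slit, its top 110 mm above the table. Push the block on its left or right end face
- carton_mid (a point): middle of the small card carton to be filed, about 50 g, lying on its narrow long side on the table in front of the rack: 64 mm long (towards the rack), 30 mm wide (along the rack), 46 mm high; this point is 23 mm above the table. Its long sides start within about 0.12 rad of the direction of the gaps
- carton: the same carton; origin at the middle of its end nearer the robot, 23 mm above the table. Its z axis points along its length towards the rack, its y axis up, its x axis across its width
- stock_a: bystander: a like carton filed in gap 2, its near end standing out about 20 mm in front of the dividers; origin at the middle of that end, 23 mm above the table
- stock_b: bystander: a like carton filed in gap 5, its near end standing out about 20 mm in front of the dividers; origin at the middle of that end, 23 mm above the table
- tape: bystander: roll of paper tape, 104 mm across, 25 mm high, lying flat left in front of the rack; origin at the centre of its underside
There are look-alikes about, which are no part of the job. What is shaped like the carton but blue or grey is not meant.

How it is judged (in metres and radians):
On the way, in this order (a step that is already met when the one before it is completed fails the run):
1. the ticket holder is centred over the third gap (value of joint ticket between 0.083 and 0.101 m), for 0.2 s.
2. the carton is fully home in the third gap (x of carton_mid in the frame of gap3 above -0.006 m and y of carton_mid in the frame of gap3 between -0.009 and 0.009 m), for 0.2 s.
At the end, for the whole second after the job is handed in: The ticket holder stands centred over the third gap from the left within 9 mm; the carton lies at rest on the table in that gap, upright as it was, its far end within 6 mm of the back board; the two filed cartons and the tape are within 12 mm of where they were (all of step 1 and all of step 2 and angle between the z axis of carton and the x axis of rack, either way round below 0.2 rad and angle between carton's own y axis and vertical below 0.1 rad and linear speed of carton below 0.01 m/s and distance of each of stock_a, stock_b, tape from where it was at the start of the episode below 0.012 m); the robot touches nothing.
It fails at once if the carton is lifted off the table (height (world z) of carton_mid above 0.035 m).
It fails at once if the carton is tipped (angle between carton's own y axis and vertical above 0.4 rad).
It fails at once if the carton is pushed into another gap than the third (x of carton_mid in the frame of gap3 above -0.025 m and (y of carton_mid in the frame of gap3 above 0.023 m or y of carton_mid in the frame of gap3 below -0.023 m)).
It fails at once if a filed carton or the roll of tape is disturbed (distance of any of stock_a, stock_b, tape from where it was at the start of the episode above 0.012 m).
It also fails if it takes over 64 s, if anything falls off the work surface, if the arm or the gripper's body presses on something with over 40 N, if the wrist force passes 120 N, or if a joint passes its speed limit or range.

## Working session

There is one attempt and no reset: what is moved stays moved. The work goes in short steps, Python scripts to look and compute and a tool call to move; the robot and the scene stay as the last step left them, time stands still between calls to the robot, and variables do not carry over. Pictures are saved under pics/ and viewed, at most 10 in all, crops included, and the job is handed in when it is done.

Besides the shell and the picture viewer there is one more tool, called after ">>>" as name(argument=value, ...), one argument or row to a line, values as JSON. servo_tool: Moves the arm, as the interface text tells. Shifts and turns lie within -1 to 1; 1 stands for 300 mm of shift or pi rad of turn. Its arguments: {"type":"object","properties":{"series":{"type":"array"},"grip_force":{"type":"number"}},"required":["series"]}

```bash
mkdir -p pics; cat > h.py <<'E'
import numpy as np,cv2
from cell import get_obs,eyes,env
def cam(n):
    c=eyes.read_camera(n); return c
def save(c,p): cv2.imwrite(p,cv2.cvtColor(c["frame"],cv2.COLOR_RGB2BGR))
def pts(c):
    d=c["depth"];v,u=np.mgrid[:d.shape[0],:d.shape[1]]
    P=np.stack([(u-c["cx"])/c["fx"]*d,(v-c["cy"])/c["fy"]*d,d],-1)
    return P@np.array(c["rotation"]).T+np.array(c["origin"])
E
python3 - <<'E'
from h import *
for n in("top","side"):
    c=cam(n);save(c,f"pics/{n}0.png");np.savez(f"{n}0.npz",P=pts(c),d=c["depth"],f=c["frame"]);print(n,c["fx"],c["cx"],c["cy"],c["origin"],np.round(c["rotation"],3).tolist())
o=get_obs();print({k:o[k] for k in("time_s","tool_pos","tool_rot","force","grip_width")})
E
```

```text
Traceback (most recent call last):
  File "h.py", line 9, in pts
    return P@np.array(c["rotation"]).T+np.array(c["origin"])
           ~~~~~~~~~~~~~~~~~~~~~~~~~~~^~~~~~~~~~~~~~~~~~~~~~
ValueError: operands could not be broadcast together with shapes (420,560) (3,)
```

View pics/top0.png

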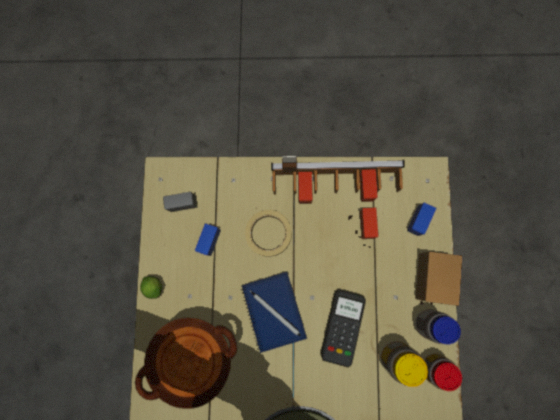

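```bash
python3 - <<'E'
from h import *
for n in("top","side"):
    c=cam(n);save(c,f"pics/{n}1.png");print(n,c["fx"],c["fy"],c["cx"],c["cy"],c["origin"],c["rotation"])
    np.savez(f"{n}1.npz",d=c["depth"],f=c["frame"])
o=get_obs();print({k:o[k] for k in("time_s","tool_pos","tool_rot","force","grip_width")})
E
```

```text
top 413.46565596011806 413.46565596011806 279.4329496214043 208.64161604709375 [0.39304755 0.00713971 0.9240283 ] [-171.01885556    2.37612547  -89.51873617]
side 431.4891617934201 431.4891617934201 280.24330454251304 216.2521061551679 [0.47361644 0.7663891  0.51750137] [-120.04186321   -1.26148882 -175.37618533]
{'time_s': 0.15, 'tool_pos': array([0.2582475 , 0.59603019, 0.22171549]), 'tool_rot': array([-1.79916265e+02,  3.83831898e-03,  1.56579100e+02]), 'force': array([0.31824621, 0.56050653, 0.28886655]), 'grip_width': 0.0870428312890437}
```

View pics/side1.png

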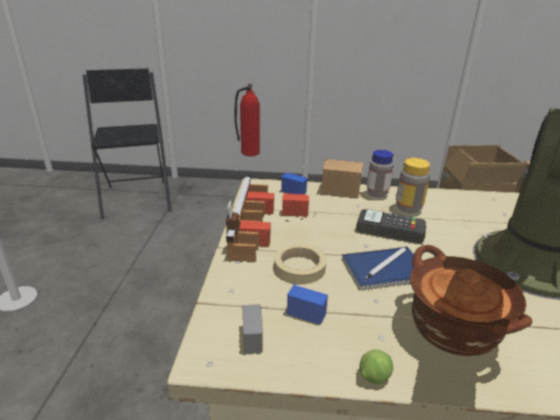

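The side view shows the rack edge-on at (245,220), the carton at (295,205), the tape at (300,263), and the ticket at the rail's near (left) end at (233,228). Next I'll get 3D positions.

```bash
sed -i 's/np.array(c\["rotation"\]).T/R.from_euler("xyz",c["rotation"],degrees=True).as_matrix().T/; 1a from scipy.spatial.transform import Rotation as R' h.py
python3 - <<'E'
from h import *
c=cam("top");P=pts(c);f=c["frame"].astype(int);np.save("P.npy",P)
print("table z",np.median(P[260:280,300:320,2]))
roi=np.zeros(P.shape[:2],bool);roi[150:260,240:410]=1
red=(f[...,0]>130)&(f[...,1]<70)&(f[...,2]<70)&roi
n,l,s,ce=cv2.connectedComponentsWithStats(red.astype(np.uint8))
for i in range(1,n):
    if s[i,4]<40: continue
    Q=P[l==i];top=Q[Q[:,2]>0.038];r=cv2.minAreaRect((top[:,:2]*1000).astype(np.float32))
    print(ce[i],s[i,4],"topz",np.median(top[:,2]),"rect",r)
# rail: bright, z~.058
m=roi&(P[...,2]>.052)&(P[...,2]<.064)&(f.min(-1)>120)
Q=P[m];print("rail n",len(Q),Q.min(0),Q.max(0));vx,vy,x0,y0=cv2.fitLine(Q[:,:2].astype(np.float32),cv2.DIST_HUBER,0,.001,.001).ravel();print(vx,vy,x0,y0)
m=roi&(P[...,2]>.07);Q=P[m];print("ticket",len(Q),Q.min(0),Q.max(0),Q.mean(0))
m=roi&(P[...,2]>.015)&(P[...,2]<.033)&(np.mgrid[:420,:560][1]<300)&(np.mgrid[:420,:560][0]>203);Q=P[m];print("tape",cv2.minEnclosingCircle((Q[:,:2]*1000).astype(np.float32)))
# divider tops
m=roi&(P[...,2]>.034)&(P[...,2]<.046)&~red&(f[...,0]<170)
Q=P[m];print("div",len(Q)); h,e=np.histogram(Q[:,1],bins=np.arange(-.32,.06,.004));print([(round(a+.002,3),int(b)) for a,b in zip(e,h) if b])
img=cv2.resize(c["frame"][145:255,230:420],None,fx=4,fy=4,interpolation=cv2.INTER_CUBIC);cv2.imwrite("pics/crop1.png",img[...,::-1])
E
```

```text
table z 0.0001859703870683571
[369.28415301 183.43169399] 366 topz 0.04663156621737069 rect ((587.1201171875, -148.271728515625), (60.79291915893555, 28.045116424560547), 2.0157711505889893)
[304.86516854 185.66292135] 356 topz 0.046584971451854196 rect ((582.5940551757812, -10.255388259887695), (26.140972137451172, 60.682376861572266), 89.91387939453125)
[369.69002695 221.98921833] 371 topz 0.046503565171745476 rect ((503.56866455078125, -147.2711181640625), (61.09815216064453, 27.252235412597656), 2.811823844909668)
rail n 601 [ 0.61789595 -0.21472353  0.05465558] [0.63379184 0.05896905 0.06391594]
0.02033697 -0.9997932 0.62652695 -0.09054325
ticket 271 [0.39304755 0.00713971 0.07037221] [0.63337755 0.03884669 0.9240283 ] [0.55872814 0.01932948 0.32117004]
tape ((482.57122802734375, 69.80963897705078), 51.84334182739258)
div 697
[(np.float64(-0.222), 1), (np.float64(-0.218), 37), (np.float64(-0.214), 36), (np.float64(-0.21), 2), (np.float64(-0.206), 2), (np.float64(-0.202), 3), (np.float64(-0.198), 3), (np.float64(-0.194), 2), (np.float64(-0.19), 1), (np.float64(-0.186), 3), (np.fl
[... 640 characters left out ...]
), 17), (np.float64(-0.078), 42), (np.float64(-0.074), 10), (np.float64(-0.07), 4), (np.float64(-0.066), 4), (np.float64(-0.062), 3), (np.float64(-0.058), 3), (np.float64(-0.054), 2), (np.float64(-0.05), 2), (np.float64(-0.046), 2), (np.float64(-0.042), 2), (np.float64(-0.038), 3), (np.float64(-0.034), 38), (np.float64(-0.03), 17), (np.float64(-0.026), 9), (np.float64(-0.022), 5), (np.float64(-0.018), 5), (np.float64(-0.014), 4), (np.float64(-0.01), 5), (np.float64(-0.006), 4), (np.float64(-0.002), 4), (np.float64(0.002), 4), (np.float64(0.006), 12), (np.float64(0.01), 21), (np.float64(0.014), 31), (np.float64(0.042), 2), (np.float64(0.046), 3), (np.float64(0.05), 2), (np.float64(0.054), 3)]
```

View pics/crop1.png

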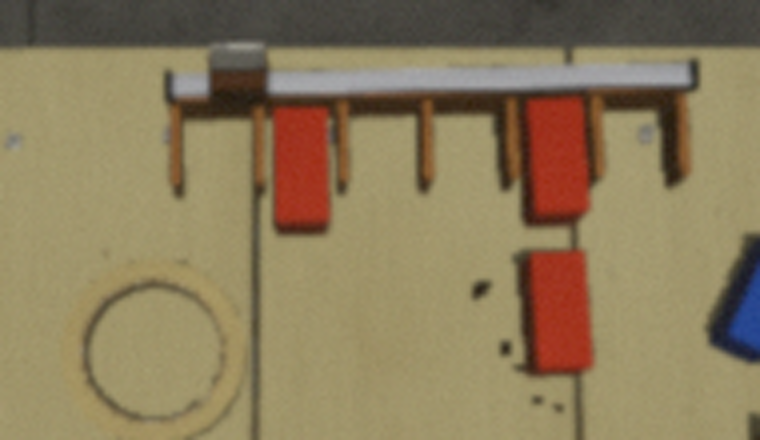

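The crop shows the rack's dividers at u≈177…678 and the ticket block at u 210–267, v≈70, so it's right of gap 1's middle. Filed cartons are in gaps 2 and 5. The target carton is at (558,312), in front of gap 5, and the third gap is at u≈385. Next I'll measure the ticket properly and work out the first move.

```bash
cat >> h.py <<'E'
RO=np.array([.585,-.079]);YR=.0203
def ticket():
    for n in("top","side"):
        c=cam(n);P=pts(c);x=P-[*RO,0];a=np.cos(YR)*x[...,0]+np.sin(YR)*x[...,1];b=-np.sin(YR)*x[...,0]+np.cos(YR)*x[...,1]
        for nm,z0,z1 in(("block",.066,.084),("card",.088,.112)):
            m=(c["depth"]>0)&(abs(a-.042)<.025)&(abs(b)<.16)&(P[...,2]>z0)&(P[...,2]<z1)
            if m.sum()>3: q=np.percentile(b[m],[3,97]);print(n,nm,m.sum(),"rack y",q.round(4),"x",np.percentile(a[m],[3,97]).round(4),"slide~",round(.115-q.mean(),4))
def mv(p,yaw):
    o=get_obs();R0=R.from_euler("xyz",o["tool_rot"],degrees=True);R1=R.from_euler("xyz",[180,0,yaw],degrees=True)
    d=R0.inv().apply(np.array(p)-o["tool_pos"]);w=(R0.inv()*R1).as_rotvec()
    print("shift",(d/.3).round(4),"turn",(w/np.pi).round(4),"rows",np.ceil(np.linalg.norm(d)/.0417),np.ceil(np.degrees(np.linalg.norm(w))/7.16))
E
python3 -c "
from h import *
ticket(); mv([.44,.34,.22],170)"
```

```text
top block 50 rack y [0.0876 0.1169] x [0.03   0.0398] slide~ 0.0128
top card 75 rack y [0.0894 0.1154] x [0.0405 0.0471] slide~ 0.0126
side block 144 rack y [0.0933 0.1209] x [0.0271 0.0482] slide~ 0.0079
side card 51 rack y [0.0902 0.118 ] x [0.0395 0.0438] slide~ 0.0109
shift [-0.8953 -0.5433  0.0077] turn [-0.0002 -0.     -0.0745] rows 8.0 2.0
```

>>> servo_tool(
  series=[
    [[-0.15, -0.09, 0, 0, 0, -0.02, 0], [-0.27, -0.16, 0, 0, 0, -0.04, 0], [-0.39, -0.24, 0, 0, 0, -0.06, 0], [-0.51, -0.31, 0, 0, 0, -0.075, 0], [-0.63, -0.38, 0, 0, 0, -0.075, 0], [-0.75, -0.455, 0, 0, 0, -0.075, 0], [-0.895, -0.543, 0, 0, 0, -0.075, 0], [-0.895, -0.543, 0, 0, 0, -0.075, 0], [-0.895, -0.543, 0, 0, 0, -0.075, 0], [-0.895, -0.543, 0, 0, 0, -0.075, 0]],
  ],
)

```text
time_s: 1.13
tool_pos: [0.4411, 0.3387, 0.2228]
tool_rot: [180.0, 0.0, 169.8]
force: [0.2, 1.4, -0.3]
grip_width: 0.0282
grasp_force: 0.0
```

```bash
python3 -c "
from h import *
print(get_obs()['tool_pos'],get_obs()['grip_width']);mv([.625,.075,.2],181.2)"
```

```text
[0.4411274  0.33871417 0.22278719] 0.02822869614819069
shift [-0.7583 -0.7573  0.0757] turn [ 0.0001  0.0001 -0.0631] rows 8.0 2.0
```

>>> servo_tool(
  series=[
    [[-0.09, -0.09, 0.01, 0, 0, -0.03, 0], [-0.18, -0.18, 0.02, 0, 0, -0.063, 0], [-0.27, -0.27, 0.03, 0, 0, -0.063, 0], [-0.36, -0.36, 0.04, 0, 0, -0.063, 0], [-0.45, -0.45, 0.05, 0, 0, -0.063, 0], [-0.54, -0.54, 0.06, 0, 0, -0.063, 0], [-0.63, -0.63, 0.07, 0, 0, -0.063, 0], [-0.7, -0.7, 0.075, 0, 0, -0.063, 0], [-0.758, -0.757, 0.075, 0, 0, -0.063, 0], [-0.758, -0.757, 0.075, 0, 0, -0.063, 0], [-0.758, -0.757, 0.075, 0, 0, -0.063, 0]],
  ],
)

```text
time_s: 2.05
tool_pos: [0.6251, 0.0778, 0.1996]
tool_rot: [180.0, -0.0, -178.6]
force: [0.0, 0.4, -0.2]
grip_width: 0.0004
grasp_force: 0.0
```

```bash
python3 -c "
from h import *
print(get_obs()['tool_pos'],get_obs()['grip_width']);mv([.625,.075,.068],181.2)"
```

```text
[0.62511866 0.07778195 0.1995552 ] 0.00037546478937604624
shift [ 3.000e-04 -9.400e-03  4.385e-01] turn [ 0.0001 -0.0002  0.001 ] rows 4.0 1.0
```

>>> servo_tool(
  series=[
    [[0, 0, 0.12, 0, 0, 0, 0], [0, 0, 0.24, 0, 0, 0, 0], [0, 0, 0.34, 0, 0, 0, 0], [0, 0, 0.4, 0, 0, 0, 0], [0, 0, 0.438, 0, 0, 0, 0], [0, 0, 0.438, 0, 0, 0, 0], [0, 0, 0.438, 0, 0, 0, 0]],
  ],
)

```text
time_s: 2.63
tool_pos: [0.6248, 0.0793, 0.069]
tool_rot: [180.0, -0.0, -178.4]
force: [0.4, -0.5, 0.2]
grip_width: 0.0004
grasp_force: 0.0
```

```bash
python3 -c "
from h import *
c=cam('side');cv2.imwrite('pics/s2.png',cv2.resize(c['frame'][120:290,170:350],None,fx=3.4,fy=3.4,interpolation=2)[...,::-1]);print(get_obs()['tool_pos'])
mv([.6265,-.024,.068],181.2)"
```

```text
[0.62574663 0.07888256 0.07014358]
shift [ 0.0066 -0.3429  0.0068] turn [0.0003 0.0007 0.0017] rows 3.0 1.0
```

View pics/s2.png

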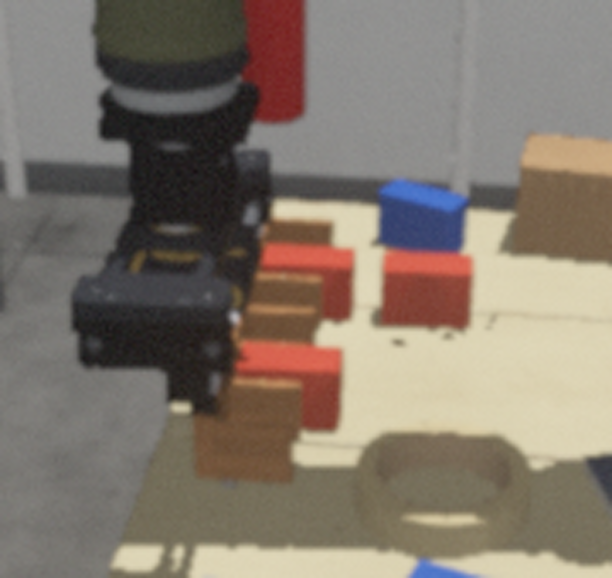

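The closed fingertip hangs at rail height, left of the block at (195,390), and it's clear of the dividers. Pushing the ticket now.

>>> servo_tool(
  series=[
    [[0, -0.04, 0.003, 0, 0, 0, 0], [0, -0.08, 0.003, 0, 0, 0, 0], [0, -0.11, 0.003, 0, 0, 0, 0], [0, -0.14, 0.003, 0, 0, 0, 0], [0, -0.17, 0.003, 0, 0, 0, 0], [0, -0.2, 0.003, 0, 0, 0, 0], [0, -0.23, 0.003, 0, 0, 0, 0], [0, -0.26, 0.003, 0, 0, 0, 0], [0, -0.285, 0.003, 0, 0, 0, 0], [0, -0.305, 0.003, 0, 0, 0, 0], [0, -0.315, 0.003, 0, 0, 0, 0], [0, -0.325, 0.003, 0, 0, 0, 0]],
  ],
)

```text
time_s: 3.68
tool_pos: [0.6272, -0.0204, 0.0677]
tool_rot: [180.0, -0.0, -178.6]
force: [-0.7, 2.2, 1.5]
grip_width: 0.0002
grasp_force: 0.8
```

```bash
python3 -c "
from h import *
o=get_obs();print(o['tool_pos'],o['force']);mv([.6265,-.024,.069],181.2)
ticket()"
```

```text
[ 0.62724431 -0.02044857  0.06767847] [-0.71532581  2.18068081  1.48278456]
shift [ 0.0028 -0.0118 -0.0044] turn [ 0.0001 -0.0001  0.0011] rows 1.0 1.0
side block 110 rack y [0.0386 0.0689] x [0.0272 0.0528] slide~ 0.0613
side card 31 rack y [0.0652 0.0699] x [0.0332 0.0536] slide~ 0.0475
```

>>> servo_tool(
  series=[
    [[0, 0.04, 0, 0, 0, 0, 0], [0, 0.15, 0, 0, 0, 0, 0], [0, 0.28, 0, 0, 0, 0, 0], [0, 0.4, -0.04, 0, 0, 0, 0], [0, 0.52, -0.1, 0, 0, 0, 0], [0, 0.62, -0.15, 0, 0, 0, 0], [0, 0.62, -0.15, 0, 0, 0, 0]],
  ],
)

```text
time_s: 4.37
tool_pos: [0.6224, 0.1784, 0.1158]
tool_rot: [179.6, 0.2, -177.9]
force: [-0.4, 1.6, -0.4]
grip_width: 0.0003
grasp_force: 0.0
```

```bash
python3 -c "
from h import *
o=get_obs();print(o['tool_pos'],o['force'])
ticket();c=cam('top');cv2.imwrite('pics/crop3.png',cv2.resize(c['frame'][145:255,230:420],None,fx=4,fy=4,interpolation=2)[...,::-1])"
```

```text
[0.62238881 0.17836427 0.11579376] [-0.4056924   1.59102421 -0.43504377]
top block 47 rack y [0.0161 0.0443] x [0.03  0.047] slide~ 0.0848
top card 79 rack y [0.0158 0.0422] x [0.0409 0.0473] slide~ 0.086
side block 73 rack y [0.0192 0.0485] x [0.027  0.0391] slide~ 0.0811
```

View pics/crop3.png

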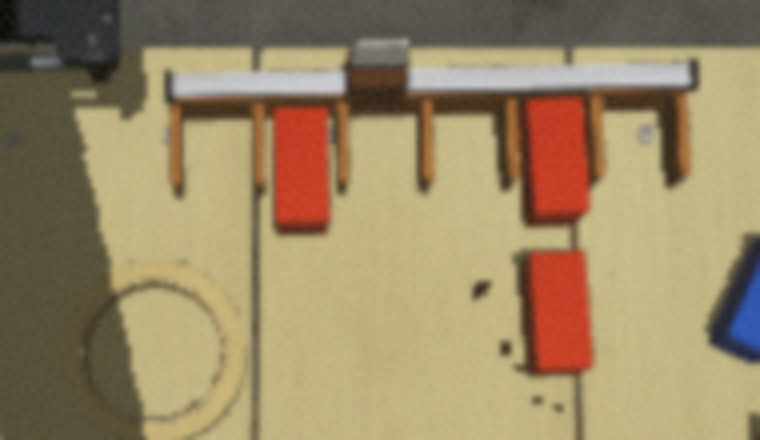

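The ticket block is now at u 348–408 in the crop, over gap 3 but about 6–7 mm short of its middle. I'll nudge it again.

```bash
python3 -c "
from h import *
mv([.6265,.02,.068],181.2);mv([.6265,-.027,.068],181.2)"
```

```text
shift [-0.0018 -0.4892  0.1484] turn [-0.0002 -0.0002  0.0019] rows 4.0 1.0
shift [ 0.0024 -0.6458  0.1485] turn [-0.0002 -0.0002  0.0019] rows 5.0 1.0
```

>>> servo_tool(
  series=[
    [[0, -0.1, 0.05, 0, 0, 0.002, 0], [0, -0.2, 0.1, 0, 0, 0.002, 0], [0, -0.32, 0.148, 0, 0, 0.002, 0], [0, -0.42, 0.148, 0, 0, 0.002, 0], [0, -0.5, 0.148, 0, 0, 0.002, 0], [0, -0.56, 0.148, 0, 0, 0.002, 0], [0.001, -0.6, 0.148, 0, 0, 0.002, 0], [0.002, -0.62, 0.148, 0, 0, 0.002, 0], [0.002, -0.635, 0.148, 0, 0, 0.002, 0], [0.002, -0.646, 0.148, 0, 0, 0.002, 0], [0.002, -0.646, 0.148, 0, 0, 0.002, 0]],
  ],
)

```text
time_s: 5.43
tool_pos: [0.6267, -0.0272, 0.0681]
tool_rot: [180.0, -0.0, -178.9]
force: [0.0, -0.6, 0.5]
grip_width: 0.0006
grasp_force: 0.1
```

```bash
python3 -c "
from h import *
o=get_obs();print(o['tool_pos'],o['force'])"
```

```text
[ 0.6267074  -0.02721717  0.06812672] [ 0.02840174 -0.59068081  0.52119685]
```

>>> servo_tool(
  series=[
    [[0, 0.04, 0, 0, 0, 0, 0], [0, 0.06, -0.08, 0, 0, 0, 0], [0, 0.06, -0.2, 0, 0, 0, 0], [0, 0.06, -0.32, 0, 0, 0, 0], [0.1, 0, -0.36, 0, 0, 0, 0], [0.2, -0.1, -0.36, 0, 0, 0, 0], [0.3, -0.2, -0.36, 0, 0, 0, 0], [0.38, -0.3, -0.36, 0, 0, 0, 0], [0.41, -0.4, -0.36, 0, 0, 0, 0], [0.41, -0.5, -0.36, 0, 0, 0, 0], [0.41, -0.56, -0.36, 0, 0, 0, 0], [0.41, -0.56, -0.36, 0, 0, 0, 0]],
  ],
)

```text
time_s: 6.43
tool_pos: [0.5068, -0.2019, 0.1772]
tool_rot: [-179.8, 0.1, -179.2]
force: [-0.6, -0.5, 0.2]
grip_width: 0.0003
grasp_force: 0.0
```

```bash
python3 -c "
from h import *
o=get_obs();print(o['tool_pos'],o['force']);ticket()
mv([.5036,-.193,.012],181.2)"
```

```text
[ 0.50678391 -0.20194376  0.17715802] [-0.63950694 -0.50029957  0.20980271]
top block 44 rack y [0.0085 0.0375] x [0.0298 0.0421] slide~ 0.092
top card 74 rack y [0.0096 0.036 ] x [0.0423 0.0474] slide~ 0.0922
side block 125 rack y [0.0145 0.0418] x [0.0273 0.0484] slide~ 0.0868
side card 39 rack y [0.0109 0.0386] x [0.0393 0.0436] slide~ 0.0903
shift [0.0134 0.0136 0.5484] turn [ 0.0002  0.0002 -0.0007] rows 4.0 1.0
```

>>> servo_tool(
  series=[
    [[0.013, 0.005, 0.12, 0, 0, 0, 0], [0.013, 0.01, 0.24, 0, 0, 0, 0], [0.013, 0.01, 0.36, 0, 0, 0, 0], [0.013, 0.01, 0.46, 0, 0, 0, 0], [0.013, 0.01, 0.52, 0, 0, 0, 0], [0.013, 0.01, 0.545, 0, 0, 0, 0], [0.013, 0.01, 0.545, 0, 0, 0, 0]],
  ],
)

```text
time_s: 7.12
tool_pos: [0.5023, -0.1926, 0.011]
tool_rot: [179.9, -0.2, -178.8]
force: [-0.5, 0.8, 0.2]
grip_width: 0.0007
grasp_force: 0.0
```

```bash
python3 -c "
from h import *
o=get_obs();print(o['tool_pos'],o['force'])
mv([.5036,-.056-.015-.0125,.012],181.2)"
```

```text
[ 0.50229529 -0.19256595  0.01101806] [-0.45875813  0.8442245   0.24742235]
shift [-0.0122  0.3634 -0.0028] turn [ 0.0005 -0.0011  0.0002] rows 3.0 1.0
```

>>> servo_tool(
  series=[
    [[-0.002, 0.02, 0, 0, 0, 0, 0], [-0.004, 0.035, 0, 0, 0, 0, 0], [-0.004, 0.05, 0, 0, 0, 0, 0], [-0.004, 0.065, 0, 0, 0, 0, 0], [-0.004, 0.08, 0, 0, 0, 0, 0], [-0.004, 0.095, 0, 0, 0, 0, 0], [-0.004, 0.11, 0, 0, 0, 0, 0], [-0.004, 0.125, 0, 0, 0, 0, 0], [-0.004, 0.14, 0, 0, 0, 0, 0], [-0.004, 0.155, 0, 0, 0, 0, 0], [-0.004, 0.17, 0, 0, 0, 0, 0], [-0.004, 0.18, 0, 0, 0, 0, 0]],
  ],
)

```text
time_s: 8.12
tool_pos: [0.5033, -0.1405, 0.0128]
tool_rot: [180.0, -0.0, -178.9]
force: [0.2, -0.6, 0.2]
grip_width: 0.0003
grasp_force: 0.3
```

```bash
cat >> h.py <<'E'
def carton(ymin=-.2,ymax=.03,save=None):
    c=cam("top");P=pts(c);f=c["frame"].astype(int)
    if save: cv2.imwrite(save,cv2.resize(c["frame"][145:255,230:420],None,fx=4,fy=4,interpolation=2)[...,::-1])
    red=(f[...,0]>60)&(f[...,1]<.5*f[...,0])&(f[...,2]<.5*f[...,0])&(P[...,2]>.038)&(P[...,2]<.056)&(P[...,0]>.42)&(P[...,0]<.65)&(P[...,1]<ymax)&(P[...,1]>ymin)
    n,l,s,ce=cv2.connectedComponentsWithStats(red.astype(np.uint8))
    for i in range(1,n):
        if s[i,4]<40: continue
        r=cv2.minAreaRect((P[l==i][:,:2]*1000).astype(np.float32));x=np.array(r[0])/1000-RO;print("world",np.round(r,1) if 0 else r,"rack",np.round([x[0]+YR*x[1],x[1]-YR*x[0]],4))
E
python3 -c "
from h import *
o=get_obs();print(o['tool_pos'],o['force']);carton(save='pics/crop4.png')"
```

```text
[ 0.5032583  -0.14048831  0.01278188] [ 0.22776183 -0.55230744  0.21965071]
world ((591.9577026367188, -139.54376220703125), (28.077638626098633, 63.90645980834961), 70.9633560180664) rack [ 0.0057 -0.0607]
world ((582.0046997070312, -9.154821395874023), (28.300521850585938, 62.8392219543457), 89.88201904296875) rack [-0.0016  0.0699]
world ((513.8897705078125, -106.21533966064453), (34.983821868896484, 14.226428031921387), 3.764493703842163) rack [-0.0717 -0.0258]
```

View pics/crop4.png

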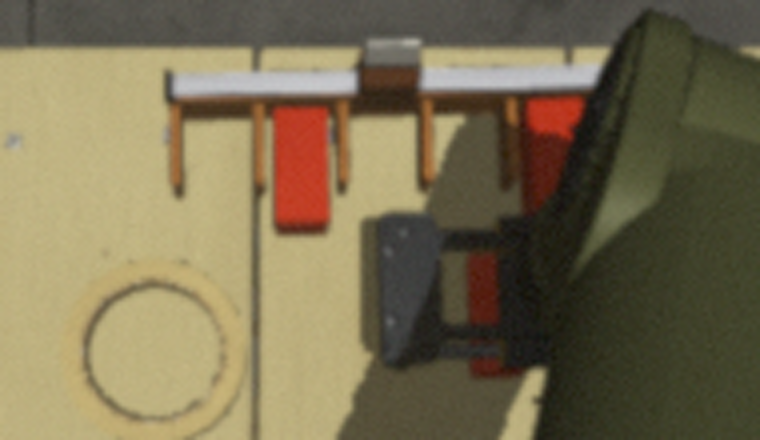

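The carton slides left without visibly turning: its left edge is at u≈470, and the ticket is centred over gap 3 at u 362–420. I'll carry on.

>>> servo_tool(
  series=[
    [[0, 0.015, 0, 0, 0, 0, 0], [0, 0.03, 0, 0, 0, 0, 0], [0, 0.05, 0, 0, 0, 0, 0], [0, 0.07, 0, 0, 0, 0, 0], [0, 0.09, 0, 0, 0, 0, 0], [0, 0.11, 0, 0, 0, 0, 0], [0, 0.13, 0, 0, 0, 0, 0], [0, 0.15, 0, 0, 0, 0, 0], [0, 0.165, 0, 0, 0, 0, 0], [0, 0.175, 0, 0, 0, 0, 0], [0, 0.183, 0, 0, 0, 0, 0], [0, 0.19, 0, 0, 0, 0, 0]],
  ],
)

```text
time_s: 9.17
tool_pos: [0.5022, -0.084, 0.0129]
tool_rot: [-180.0, 0.0, -178.9]
force: [0.2, -0.5, 0.1]
grip_width: 0.0004
grasp_force: 0.1
```

>>> servo_tool(
  series=[
    [[0, 0, 0, 0, 0, 0, 0], [0, -0.05, 0, 0, 0, 0, 0], [0, -0.13, 0, 0, 0, 0, 0], [0.05, -0.24, -0.05, 0, 0, 0, 0], [0.1, -0.34, -0.15, 0, 0, 0, 0], [0.15, -0.36, -0.27, 0, 0, 0, 0], [0.2, -0.36, -0.38, 0, 0, 0, 0], [0.2, -0.36, -0.4, 0, 0, 0, 0], [0.2, -0.36, -0.4, 0, 0, 0, 0]],
  ],
)

```text
time_s: 9.92
tool_pos: [0.4458, -0.1944, 0.1357]
tool_rot: [-180.0, 0.4, -179.0]
force: [1.5, -0.1, -0.1]
grip_width: 0.0003
grasp_force: 0.0
```

```bash
python3 -c "
from h import *
o=get_obs();print(o['tool_pos'],o['force']);carton(save='pics/crop5.png')"
```

```text
[ 0.44579614 -0.1943822   0.13566445] [ 1.47230113 -0.13462889 -0.11117523]
world ((588.0004272460938, -148.18655395507812), (66.04063415527344, 30.196807861328125), 1.8104093074798584) rack [ 0.0016 -0.0692]
world ((581.5703125, -9.347610473632812), (62.82430648803711, 28.228374481201172), 0.34302642941474915) rack [-0.002   0.0697]
world ((500.4752197265625, -60.66344451904297), (61.81692123413086, 28.439443588256836), 1.614309310913086) rack [-0.0842  0.0201]
```

View pics/crop5.png

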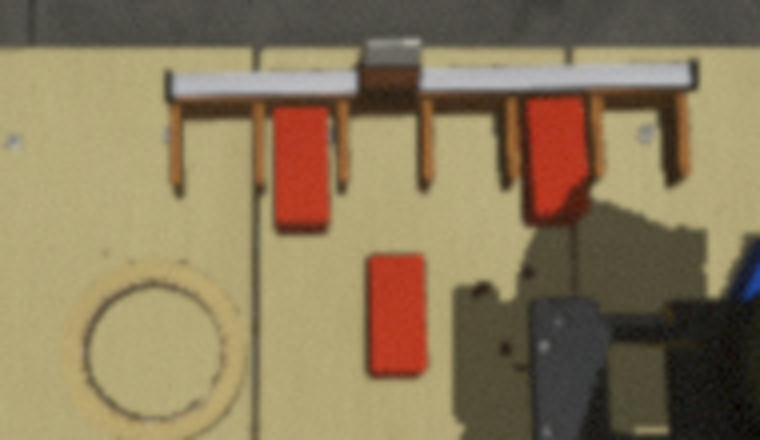

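The carton is in front of gap 3 (u 368–425), parallel to it, but about 3 mm too far right. One small nudge left first.

```bash
python3 -c "
from h import *
mv([.502,-.125,.013],181.2);mv([.502,-.0808,.013],181.2)"
```

```text
shift [-0.1927  0.2243  0.4028] turn [ 0.0001  0.001  -0.0009] rows 4.0 1.0
shift [-0.1954  0.3716  0.4029] turn [ 0.0001  0.001  -0.0009] rows 5.0 1.0
```

>>> servo_tool(
  series=[
    [[-0.08, 0.05, 0.05, 0, 0, -0.001, 0], [-0.16, 0.1, 0.14, 0, 0, -0.001, 0], [-0.192, 0.15, 0.25, 0, 0, -0.001, 0], [-0.193, 0.17, 0.35, 0, 0, -0.001, 0], [-0.193, 0.2, 0.4, 0, 0, -0.001, 0], [-0.193, 0.25, 0.4, 0, 0, -0.001, 0], [-0.194, 0.3, 0.4, 0, 0, -0.001, 0], [-0.194, 0.34, 0.4, 0, 0, -0.001, 0], [-0.195, 0.356, 0.4, 0, 0, -0.001, 0], [-0.195, 0.364, 0.4, 0, 0, -0.001, 0], [-0.195, 0.37, 0.4, 0, 0, -0.001, 0], [-0.195, 0.371, 0.4, 0, 0, -0.001, 0]],
  ],
)

```text
time_s: 10.97
tool_pos: [0.5004, -0.0812, 0.0123]
tool_rot: [-180.0, -0.0, -178.8]
force: [0.1, -0.3, 0.5]
grip_width: 0.0005
grasp_force: 0.0
```

>>> servo_tool(
  series=[
    [[0, 0, 0, 0, 0, 0, 0], [0, -0.05, 0, 0, 0, 0, 0], [0, -0.13, 0, 0, 0, 0, 0], [0.05, -0.24, -0.05, 0, 0, 0, 0], [0.1, -0.34, -0.15, 0, 0, 0, 0], [0.15, -0.36, -0.27, 0, 0, 0, 0], [0.2, -0.36, -0.38, 0, 0, 0, 0], [0.2, -0.36, -0.4, 0, 0, 0, 0], [0.2, -0.36, -0.4, 0, 0, 0, 0]],
  ],
)

```text
time_s: 11.72
tool_pos: [0.4445, -0.1916, 0.1357]
tool_rot: [-180.0, 0.4, -178.9]
force: [0.2, 0.2, -0.1]
grip_width: 0.0006
grasp_force: 0.0
```

```bash
python3 -c "
from h import *
o=get_obs();print(o['tool_pos'],o['force']);carton();mv([.44,-.058,.10],181.2);mv([.44,-.058,.013],181.2)"
```

```text
[ 0.4445006  -0.19163828  0.13573654] [ 0.24617169  0.18080701 -0.10011745]
world ((587.99072265625, -148.17369079589844), (65.8789291381836, 30.029521942138672), 2.155982732772827) rack [ 0.0016 -0.0692]
world ((581.5662841796875, -9.221930503845215), (62.49304962158203, 28.2556095123291), 0.0619271956384182) rack [-0.002   0.0698]
world ((501.07989501953125, -58.08807373046875), (28.01095199584961, 60.46786117553711), 89.53994750976562) rack [-0.0835  0.0226]
shift [0.0038 0.4421 0.1126] turn [ 0.0001  0.0011 -0.    ] rows 4.0 1.0
shift [0.0048 0.442  0.4026] turn [ 0.0001  0.0011 -0.    ] rows 5.0 1.0
```

>>> servo_tool(
  series=[
    [[0, 0.1, 0.02, 0, 0, 0, 0], [0.003, 0.2, 0.05, 0, 0, 0, 0], [0.004, 0.3, 0.08, 0, 0, 0, 0], [0.004, 0.4, 0.11, 0, 0, 0, 0], [0.004, 0.44, 0.2, 0, 0, 0, 0], [0.004, 0.44, 0.3, 0, 0, 0, 0], [0.004, 0.44, 0.37, 0, 0, 0, 0], [0.004, 0.44, 0.4, 0, 0, 0, 0], [0.004, 0.44, 0.4, 0, 0, 0, 0], [0.004, 0.44, 0.4, 0, 0, 0, 0]],
  ],
)

```text
time_s: 12.6
tool_pos: [0.4385, -0.0584, 0.0121]
tool_rot: [-180.0, -0.1, -178.8]
force: [0.6, -0.2, 0.9]
grip_width: 0.0005
grasp_force: 0.0
```

```bash
python3 -c "
from h import *
o=get_obs();print(o['tool_pos'],o['force']);mv([.5,-.0575,.013],181.2);mv([.546,-.0567,.013],181.2)"
```

```text
[ 0.4384865  -0.05838507  0.01214289] [ 0.6272895  -0.19115012  0.94315359]
shift [-0.2051 -0.0015 -0.0033] turn [-0.0001 -0.0007  0.0002] rows 2.0 1.0
shift [-0.3584 -0.0021 -0.0036] turn [-0.0001 -0.0007  0.0002] rows 3.0 1.0
```

>>> servo_tool(
  series=[
    [[-0.03, 0, 0, 0, 0, 0, 0], [-0.06, 0, 0, 0, 0, 0, 0], [-0.08, 0, 0, 0, 0, 0, 0], [-0.095, 0, 0, 0, 0, 0, 0], [-0.11, 0, 0, 0, 0, 0, 0], [-0.125, 0, 0, 0, 0, 0, 0], [-0.14, 0, 0, 0, 0, 0, 0], [-0.155, 0, 0, 0, 0, 0, 0], [-0.17, 0, 0, 0, 0, 0, 0], [-0.185, 0, 0, 0, 0, 0, 0], [-0.195, 0, 0, 0, 0, 0, 0], [-0.205, 0, 0, 0, 0, 0, 0]],
  ],
)

```text
time_s: 13.6
tool_pos: [0.5008, -0.0569, 0.0128]
tool_rot: [180.0, -0.0, -178.8]
force: [-0.3, 0.4, -0.3]
grip_width: 0.0005
grasp_force: 0.2
```

```bash
python3 -c "
from h import *
o=get_obs();print(o['tool_pos'],o['force']);carton(save='pics/crop6.png');mv([.546,-.0567,.013],181.2)"
```

```text
[ 0.50075403 -0.05691773  0.0128126 ] [-0.27217276  0.36061096 -0.29996356]
world ((581.805908203125, -9.516801834106445), (62.341819763183594, 28.339487075805664), 0.6061371564865112) rack [-0.0018  0.0695]
shift [-1.486e-01 -2.500e-03 -1.000e-04] turn [-0.      0.0003  0.0003] rows 2.0 1.0
```

View pics/crop6.png

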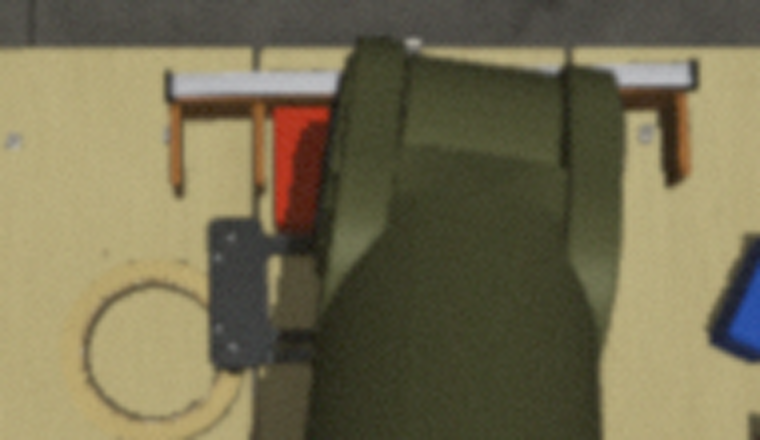

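The arm hides the carton in this view, but the forces are low. I'll keep pushing and watch the force.

>>> servo_tool(
  series=[
    [[-0.012, 0, 0, 0, 0, 0, 0], [-0.024, 0, 0, 0, 0, 0, 0], [-0.036, 0, 0, 0, 0, 0, 0], [-0.048, 0, 0, 0, 0, 0, 0], [-0.06, 0, 0, 0, 0, 0, 0], [-0.072, 0, 0, 0, 0, 0, 0], [-0.084, 0, 0, 0, 0, 0, 0], [-0.096, 0, 0, 0, 0, 0, 0], [-0.108, 0, 0, 0, 0, 0, 0], [-0.12, 0, 0, 0, 0, 0, 0], [-0.13, 0, 0, 0, 0, 0, 0], [-0.14, 0, 0, 0, 0, 0, 0]],
  ],
)

```text
time_s: 14.65
tool_pos: [0.541, -0.056, 0.0126]
tool_rot: [180.0, -0.2, -178.8]
force: [-9.6, -0.5, 7.0]
grip_width: 0.0007
grasp_force: 4.9
```

>>> servo_tool(
  series=[
    [[-0.003, 0, 0, 0, 0, 0, 0], [-0.006, 0, 0, 0, 0, 0, 0], [-0.009, 0, 0, 0, 0, 0, 0], [-0.009, 0, 0, 0, 0, 0, 0]],
  ],
)

```text
time_s: 14.98
tool_pos: [0.5408, -0.056, 0.012]
tool_rot: [179.9, -0.5, -178.8]
force: [-9.8, 0.5, 8.4]
grip_width: 0.0007
grasp_force: 5.2
```

Firm contact at x=0.541, so it's either home or jammed. I'll back off and look.

>>> servo_tool(
  series=[
    [[0.03, 0, 0, 0, 0, 0, 0], [0.08, 0, 0, 0, 0, 0, 0], [0.16, 0, 0, 0, 0, 0, 0], [0.2, 0, -0.1, 0, 0, 0, 0], [0.2, -0.05, -0.22, 0, 0, 0, 0], [0.2, -0.15, -0.34, 0, 0, 0, 0], [0.2, -0.26, -0.4, 0, 0, 0, 0], [0.2, -0.38, -0.4, 0, 0, 0, 0], [0.2, -0.5, -0.4, 0, 0, 0, 0], [0.2, -0.6, -0.4, 0, 0, 0, 0], [0.2, -0.6, -0.4, 0, 0, 0, 0]],
  ],
)

```text
time_s: 15.9
tool_pos: [0.4879, -0.2453, 0.1338]
tool_rot: [-179.7, 0.1, -179.3]
force: [-0.5, -0.3, 1.1]
grip_width: 0.0006
grasp_force: 0.0
```

```bash
python3 -c "
from h import *
o=get_obs();print(o['tool_pos'],o['force']);carton(save='pics/crop7.png');ticket()"
```

```text
[ 0.4878582  -0.24526303  0.13378552] [-0.52093887 -0.2970911   1.0683258 ]
world ((588.077880859375, -148.06094360351562), (66.0761489868164, 30.45481300354004), 1.5968787670135498) rack [ 0.0017 -0.0691]
world ((585.109130859375, -56.77943420410156), (60.72108459472656, 28.62497901916504), 0.05738385394215584) rack [0.0006 0.0222]
world ((581.6685791015625, -9.185057640075684), (28.24186134338379, 63.76850128173828), 89.99446868896484) rack [-0.0019  0.0699]
top block 49 rack y [0.0087 0.0372] x [0.0295 0.0394] slide~ 0.092
top card 77 rack y [0.0089 0.0358] x [0.0391 0.0472] slide~ 0.0926
side block 119 rack y [0.0124 0.0416] x [0.0273 0.0486] slide~ 0.088
side card 39 rack y [0.0106 0.0386] x [0.0396 0.0438] slide~ 0.0904
```

View pics/crop7.png

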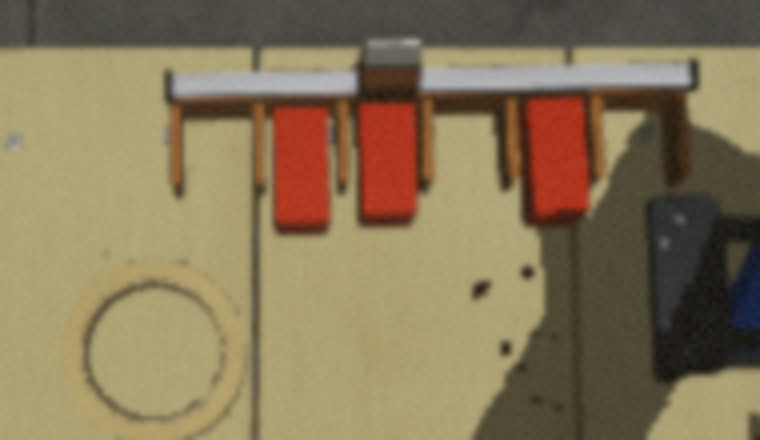

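The carton is home in gap 3 (u 360–417, near end at v≈222), hard against the back board and level with or deeper than its neighbours. The ticket is centred over it, the bystanders haven't moved and the arm is clear.

```bash
python3 -c "
from h import *
print(env.sign_off())"
```

```text
the job is handed in; nothing more can be done
None
```

The job is handed in, though no verdict came back: by my last measurements the ticket holder is centred over the third gap (slide about 0.09 m), the carton is home against the back board in that gap, and the filed cartons and tape are where they were.

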